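# Tip the blue sample case out of its nest

## Task

The blue sample case sits flush in the white storage block, with no room for fingers round it: press down the end with the white dot so that it tips up and stays tilted, then take it by its raised end, lift it out and set it down gently, not dropped, flat in the steel tray with its lid up. Leave the red and the amber case in their nests.

Things in the scene. Friction and masses are not known exactly. Their poses are not given: they have to be found in the camera images.
- blue_center (a point): closed flat case 120 (x) x 44 (y) x 24 mm, about 150 g, blue lid, white base; point at its centre, half-way up. z up through the lid. White 18 mm dot on the lid 46 mm from centre towards -x: the press end. Pressed there 10 mm or more (15 is sure, little force) it tips and stays tilted 24 degrees, centre almost unmoved, +x end up to 22 mm proud: pinch it there across y.
- red_center (a point): red-lidded case, otherwise like the blue one; point at its centre. Stays in its nest. The cases lie in three nests, 64 mm apart in y, of a fixed white block 154 x 200 x 60 mm, lids flush with its top, 60 mm above the table. Gaps round a case: 2 mm at the sides and +x end, 8 mm at the press end.
- amber_center (a point): amber-lidded case, otherwise like the blue one; point at its centre. Stays in its nest. Under each case the nest floor is level, 36 mm above the table, from 3 mm on the -x side of the centre to the +x end, and slopes down at 24 degrees towards the press end; pressing the +x half of a case does nothing.
- tray_in (a point): shallow open brushed-steel tray, fixed, 210 mm (its x) x 150 mm (its y), rim 3 mm thick, 12 mm above the table. Point at the centre of its inner floor, which is 3 mm above the table; z up.
There are look-alikes about, which are no part of the job. What is shaped like the part that bears blue_center but black is not meant. What is shaped like the part that bears red_center but black is not meant.

How it is judged:
On the way, in this order (a step that is already met when the one before it is completed fails the run):
1. the blue case is tipped up in its nest, press end down (tilted more than 17 degrees, its centre still within 25 mm of its start) (angle between blue_center's own z axis and vertical above 0.3 rad and distance of blue_center from where it was at the start of the episode below 0.025 m), for 0.2 s.
2. the blue case is held in the fingers and lifted clear of the block (centre above 95 mm) (height (world z) of blue_center above 0.095 m and contact force between the fingers and blue above 0.3 N), for 0.1 s.
3. the blue case is lowered into the tray while still held (centre less than 50 mm above the tray floor, over its floor) (x of blue_center in the frame of tray_in between -0.085 and 0.085 m and y of blue_center in the frame of tray_in between -0.055 and 0.055 m and z of blue_center in the frame of tray_in below 0.05 m and contact force between the fingers and blue above 0.3 N), for 0.05 s.
At the end, for the whole second after the job is handed in: The blue case lies flat (within 8 degrees), lid up, on the tray floor its centre within 85 mm (tray x) and 55 mm (tray y) of the tray centre, released and at rest; the red and amber cases lie in their nests (within 20 mm and 11 degrees) (x of blue_center in the frame of tray_in between -0.085 and 0.085 m and y of blue_center in the frame of tray_in between -0.055 and 0.055 m and z of blue_center in the frame of tray_in below 0.02 m and angle between blue_center's own z axis and vertical below 0.14 rad and linear speed of blue below 0.02 m/s and contact force between the fingers and blue below 0.05 N and distance of each of red_center, amber_center from where it was at the start of the episode below 0.02 m and angle between each of red_center, amber_center's own z axis and vertical below 0.2 rad); the robot touches nothing.
It fails at once if the red case is tipped or taken from its nest (11 degrees, 20 mm) (distance of red_center from where it was at the start of the episode above 0.02 m or angle between red_center's own z axis and vertical above 0.2 rad).
It fails at once if the amber case is tipped or taken from its nest (11 degrees, 20 mm) (distance of amber_center from where it was at the start of the episode above 0.02 m or angle between amber_center's own z axis and vertical above 0.2 rad).
It also fails if it takes over 48 s, if anything falls off the work surface, if the arm or the gripper's body presses on something with over 40 N, if the wrist force passes 120 N, or if a joint passes its speed limit or range.

## Robot

A 6-joint arm with a two-finger parallel gripper is mounted at the origin on the work surface. World frame = base frame: x ahead of the robot, y to its left, z up, the work surface at z = 0. Lengths are in m, angles in rad, forces in N, time in s.
With the tool pointing down it reaches from about 0.375 to 0.975 m from the base axis. Payload 3.8 kg.
Tool frame: the origin (TCP) lies on the centre line of the jaws, within the pads' length; the fingertips stand 22 mm ahead of it and the grasp point (between the pads) lies 3 mm ahead of it; z points along the fingers, y is the direction in which the jaws open and shut (so a half turn about z gives the same grasp; the last joint's range is limited). The gripper opens to 85 mm and grips with 20 to 120 N. Pads are 22 mm wide; open, the fingers measure 114 mm over their backs; the gripper's body (76 mm by 85 mm) begins 54 mm behind the grasp point. The pads swing forward as they close: fully open they stand 13 mm farther back than shut.
Start: joints at [-1.265, 0.264, 1.604, -0, 1.274, -0.037], TCP at [0.227, -0.636, 0.253] pointing down, gripper open.
Joint ranges: [-2.63, 2.63], [-0.94, 2.18], [0.31, 2.57], [-1.31, 4.45], [0, 2.66], [-2.55, 2.55]. Speed limits (rad/s): [2.57, 2.57, 3.14, 3.14, 3.14, 3.14].

## Interface

Orientations are given as a unit quaternion [w, x, y, z].
In Python, from workcell import state, capture, finish_job gives the robot as it stands.
- The arm moves only by the tool move_arm, never from a script. Its argument "plan" is one flat list of numbers, 5 for each row, row after row: the shift along the tool's x, y, z in mm, then the turn about the tool's z in rad, then the finger opening in mm, from 0 to 85.4. A call has 1 to 12 rows; each row shifts and turns the commanded pose from where the row before left it, along the tool's axes as they then stand; what a row does not reach is not made up. A row lasts 1/10 s, in which the tool goes at most 50 mm and 8.59 degrees, less where a joint would pass 70% of its speed; a pose out of reach is approached as far as the arm can. A call with a gripper value outside its range is refused whole. The fingers move at their own pace and stop on an object; "grip_force" is the grip in N (left out, the last holds). Time passes only in rows, so rows that do not move let the fingers close. It gives the time, the measured TCP pose, the force and the opening at its end, in the units of the state.
- state(): the state, without advancing time (a new reading comes with each control period).
- capture(name): name is "scene" or "side" or "wrist"; returns a dict with "color" (420x560x3 uint8, red, green, blue), "range_z" (420x560 float32, m along the optical axis (not along the pixel's ray), 0 where there is no reading), "fx", "fy", "cx", "cy" (pixels), "world_to_cam" (4x4, takes a point from world to camera coordinates). Camera axes: x right, y up, looking along -z (the intrinsics and any distortion apply to the point x, -y, -z); pixel columns grow to the right and rows downward; lengths in m; the calibration is good to about 2 mm. The wrist camera is an equidistant fisheye: a pixel r from the principal point sees the ray r / f radians off the axis. A picture is of the moment at which its call begins.
- finish_job(): hands the job in, once; it reports no verdict.
The state is a dict: "t": time; "joints": joint angles; "qd": joint speeds; "joint_efforts": joint torques, N m; "eef_pos": TCP position; "orientation": TCP orientation; "wrist_force": force on the tool from outside, world axes, zero at the start; "moment": the same for the moment, N m; "grip_width": finger opening in m.
Only numpy, scipy, OpenCV 4.12 (cv2) and the standard library are available. Lean on these libraries where they do the work, as an engineer would, in place of code of your own. Each camera call takes 0.05 s, during which the arm holds its last target.

## Working session

There is one attempt and no reset: what is moved stays moved. The work goes in short steps, Python scripts to look and compute and a tool call to move; the robot and the scene stay as the last step left them, time stands still between calls to the robot, and variables do not carry over. Pictures are saved under pics/ and viewed, and the job is handed in when it is done.

Besides the shell and the picture viewer there is one more tool, called after "Call:" in YAML: its name, and indented under it one key for each argument. move_arm: Moves the arm, as the interface text tells. Its arguments: {"type":"object","properties":{"plan":{"type":"array"},"grip_force":{"type":"number"}},"required":["plan"]}

```bash
mkdir -p pics; ls
python3 - <<'E'
from workcell import state,capture
import cv2,numpy as np
s=state();print(s)
for n in["scene","side","wrist"]:
    c=capture(n);cv2.imwrite(f"pics/{n}0.png",c["color"][:,:,::-1]);np.savez(f"{n}0.npz",**c)
    print(n,c["fx"],c["fy"],c["cx"],c["cy"],np.round(c["world_to_cam"],3).tolist())
E
```

```text
pics
{'t': 0.0, 'joints': array([-1.26490476e+00,  2.64755101e-01,  1.60540982e+00, -3.37692914e-06,
        1.27367536e+00, -3.69520749e-02]), 'qd': array([ 1.74837495e-03,  9.13325635e-04, -5.38901464e-05, -1.93782307e-03,
       -2.01675660e-03,  5.50068948e-04]), 'joint_efforts': array([ 1.06938460e-03, -5.15110767e+01, -3.67315757e+01, -2.61381274e-04,
        1.30459006e-02,  4.63307856e-06]), 'eef_pos': array([ 0.22666824, -0.63506967,  0.2519413 ]), 'orientation': array([-1.11344974e-03,  9.85342517e-01,  1.70583883e-01, -1.52262955e-04]), 'wrist_force': array([ 0.18275489, -0.10176858, -0.21539618]), 'moment': array([-0.01534187, -0.03119559,  0.00172125]), 'grip_width': 0.08540904631897399}
scene 438.8340378012817 438.8340378012817 276.5871968626931 212.92752522657796 [[-0.744, 0.668, 0.01, 0.384], [-0.531, -0.6, 0.598, 0.233], [0.406, 0.44, 0.801, -1.188], [0.0, 0.0, 0.0, 1.0]]
side 517.5438056750521 517.5438056750521 284.57655188533005 203.9832588569367 [[-0.99, -0.143, 0.01, 0.523], [0.088, -0.552, 0.829, -0.103], [-0.113, 0.821, 0.559, -1.002], [0.0, 0.0, 0.0, 1.0]]
wrist 325.19226210127806 325.19226210127806 278.7166475469058 205.98876397707852 [[0.335, -0.942, -0.002, -0.675], [0.906, 0.323, -0.272, 0.034], [0.257, 0.089, 0.962, -0.378], [0.0, 0.0, 0.0, 1.0]]
```

View pics/scene0.png

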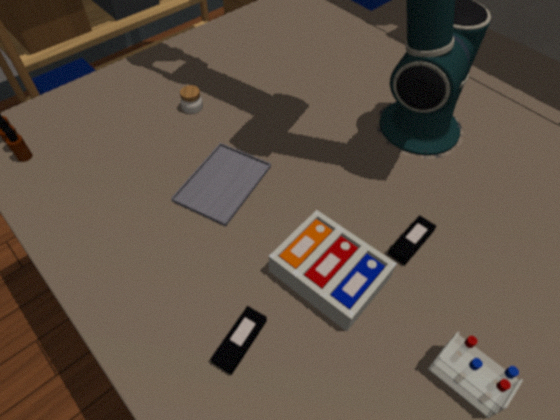

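View pics/side0.png

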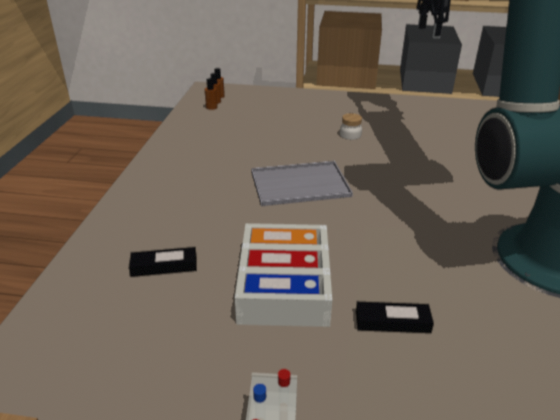

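View pics/wrist0.png

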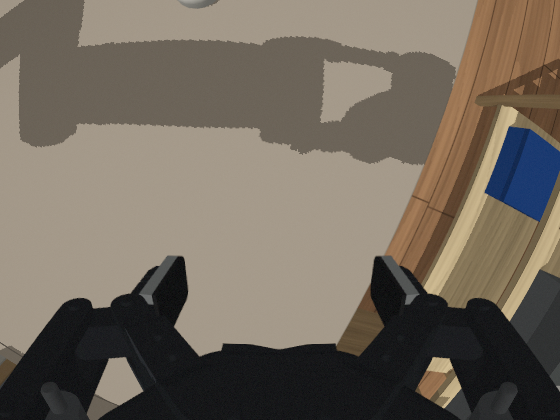

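The scene view shows the white block with amber (305,243), red (332,260) and blue (358,281). The blue case's dot is at about (372,265), on the side facing the robot. The steel tray is at (222,184). Two black look-alikes lie on the table at (412,240) and (239,340), and they're not meant. I'll measure next, with an enlarged crop to confirm.

```bash
cat > h.py <<'E'
import numpy as np,cv2
def ray(c,u,v):
    W=c["world_to_cam"];R=W[:3,:3];t=W[:3,3];d=np.array([(u-c["cx"])/c["fx"],-(v-c["cy"])/c["fy"],-1.])
    return -R.T@t,R.T@d
def plane(c,u,v,z):
    o,d=ray(c,u,v);return o+d*(z-o[2])/d[2]
def rng(c,u,v):
    o,d=ray(c,u,v);return o+d*float(c["range_z"][int(round(v)),int(round(u))])
def masks(c):
    h=cv2.cvtColor(c["color"],cv2.COLOR_RGB2HSV)
    H,S,V=h[...,0],h[...,1],h[...,2]
    return dict(blue=(H>108)&(H<130)&(S>150)&(V>60),red=((H<6)|(H>172))&(S>150)&(V>60),amber=(H>9)&(H<22)&(S>170)&(V>120))
def lid(c,m,z):
    n,l,st,_=cv2.connectedComponentsWithStats(m.astype(np.uint8))
    out=[]
    for i in range(1,n):
        if st[i,4]<300: continue
        ys,xs=np.nonzero(l==i)
        if ys.mean()<200: continue
        cn=max(cv2.findContours((l==i).astype(np.uint8),cv2.RETR_EXTERNAL,cv2.CHAIN_APPROX_NONE)[0],key=len)[:,0]
        hull=cv2.convexHull(cn)[:,0]
        P=np.array([plane(c,u,v,z)[:2] for u,v in hull])
        out.append((cv2.minAreaRect((P*1000).astype(np.float32)),(xs.mean(),ys.mean()),st[i,4]))
    return out
E
python3 - <<'E'
from h import *
for n in["scene","side"]:
    c=dict(np.load(f"{n}0.npz"))
    for k,m in masks(c).items():
        for r in lid(c,m,.06):print(n,k,r, np.round(rng(c,*r[1]),4), rng(c,276,255) if 0 else '')
c=dict(np.load("scene0.npz"))
for u,v in [(372,265),(222,184),(200,190),(330,225),(320,300)]: print(u,v,np.round(rng(c,u,v),4),np.round(plane(c,u,v,.06),4))
a=c["color"][130:340,160:430,::-1];cv2.imwrite("pics/crop1.png",cv2.resize(a,None,fx=2.8,fy=2.8,interpolation=2))
d=dict(np.load("side0.npz"))
a=d["color"][150:330,210:370,::-1];cv2.imwrite("pics/crop2.png",cv2.resize(a,None,fx=3.3,fy=3.3,interpolation=2))
E
```

```text
scene blue (((501.78399658203125, 216.7361602783203), (119.28792572021484, 42.52320098876953), 6.9624409675598145), (np.float64(357.48911651728554), np.float64(280.8079385403329)), np.int32(781)) [0.5051 0.2179 0.0604] 
scene red (((509.5150146484375, 153.24668884277344), (119.63726806640625, 43.57235336303711), 7.01530122756958), (np.float64(330.8085381630013), np.float64(261.53945666235444)), np.int32(773)) [0.5132 0.1549 0.0617] 
scene amber (((517.318359375, 89.9625244140625), (120.35387420654297, 43.449344635009766), 6.338056564331055), (np.float64(305.52564102564105), np.float64(243.32621082621083)), np.int32(702)) [0.5193 0.0903 0.0588] 
side blue (((502.3345947265625, 218.07933044433594), (118.26984405517578, 40.49879455566406), 8.837727546691895), (np.float64(281.5948509485095), np.float64(283.9769647696477)), np.int32(738)) [0.5019 0.2208 0.0611] 
side red (((509.8025817871094, 154.2847442626953), (118.38883972167969, 41.10588455200195), 6.979576587677002), (np.float64(283.0093457943925), np.float64(258.5218068535826)), np.int32(642)) [0.5089 0.1569 0.061 ] 
side amber (((518.0722045898438, 91.15428924560547), (117.5679931640625, 39.91603469848633), 7.004770755767822), (np.float64(283.4226804123711), np.float64(236.02680412371134)), np.int32(485)) [0.5174 0.0944 0.0617] 
372 265 [0.4585 0.2139 0.0618] [0.4575 0.2135 0.06  ]
222 184 [ 0.5248 -0.1865  0.0051] [ 0.5499 -0.146   0.06  ]
200 190 [ 0.5742 -0.2084  0.0021] [ 0.5969 -0.1643  0.06  ]
330 225 [0.4493 0.0917 0.0589] [0.4499 0.0921 0.06  ]
320 300 [0.5791 0.1929 0.041 ] [0.5868 0.1982 0.06  ]
```

View pics/crop1.png

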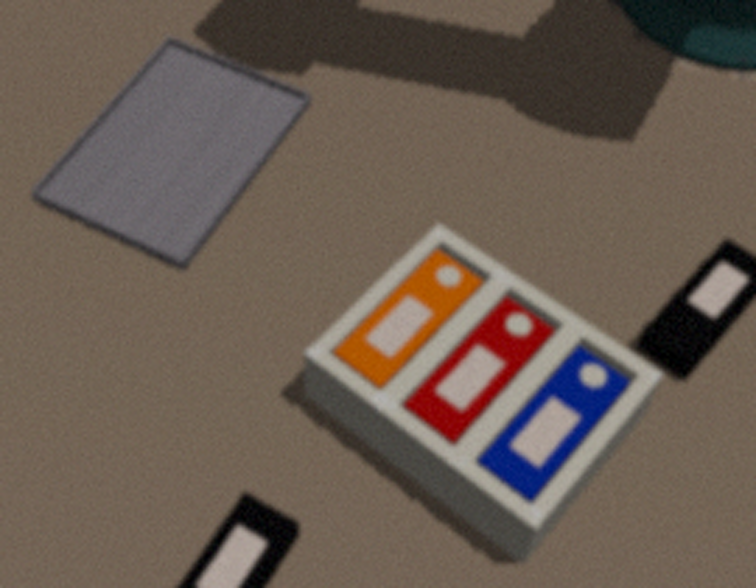

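View pics/crop2.png

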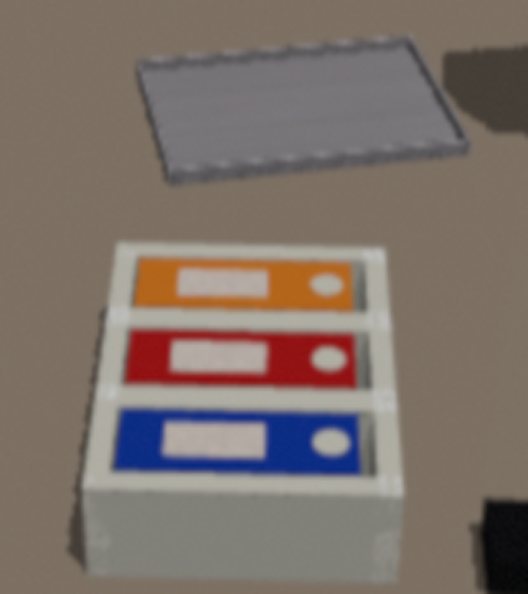

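Both crops confirm it. Blue is the end nest, with its centre at about (0.502, 0.217), yaw 7°, measured size 119x42 mm and z≈0.060, and its dot is on the -x (robot) side. Next I'll measure the tray and work out the first move.

```bash
cat >> h.py <<'E'
from scipy.spatial.transform import Rotation as Ro
def tool(s):
    q=s["orientation"];return Ro.from_quat([q[1],q[2],q[3],q[0]]).as_matrix()
def delta(s,target):
    R=tool(s);return np.round(1000*R.T@(np.array(target)-s["eef_pos"]),1), round(float(np.arctan2(R[1,0],R[0,0])),4)
E
python3 - <<'E'
from h import *
from workcell import state
def corners(n,roi,z):
    c=dict(np.load(f"{n}0.npz"));h=c["color"].astype(int);u0,v0,u1,v1=roi
    # steel: bluish-grey (b>=r) vs brown table
    m=((h[...,2]-h[...,0])>-3).astype(np.uint8);k=np.zeros_like(m);k[v0:v1,u0:u1]=m[v0:v1,u0:u1]
    k=cv2.morphologyEx(k,cv2.MORPH_OPEN,np.ones((3,3)))
    cn=max(cv2.findContours(k,cv2.RETR_EXTERNAL,cv2.CHAIN_APPROX_NONE)[0],key=cv2.contourArea)[:,0]
    P=np.array([plane(c,u,v,z)[:2] for u,v in cn])*1000
    print(n,cv2.minAreaRect(P.astype(np.float32)),len(cn), cv2.boundingRect(cn))
corners("scene",(160,130,285,235),.012)
corners("side",(235,150,365,210),.012)
s=state()
for t in [(.40,-.45,.25),(.52,-.1,.2),(.456,.2115,.13)]:print(delta(s,t))
E
```

```text
scene ((522.0079956054688, -187.60641479492188), (210.54222106933594, 149.74200439453125), 19.118915557861328) 505 (173, 147, 97, 77)
side ((518.2455444335938, -181.015380859375), (208.85519409179688, 158.45358276367188), 19.382749557495117) 237 (252, 162, 100, 43)
(array([ 225.4, -116.2,    2.4]), 0.3428)
(array([ 456.1, -405.4,   53. ]), 0.3428)
(array([ 500.5, -720.2,  123.6]), 0.3428)
```

Call:
move_arm:
  plan: [37.5,-19.3,0,0,0,37.5,-19.3,0,0,0,37.5,-19.3,0,0,0,37.5,-19.3,0,0,0,37.5,-19.3,0,0,0,37.5,-19.3,0,0,0,29,-36,6,0,0,29,-36,6,0,0,29,-36,6,0,0,29,-36,6,0,0,29,-36,6,0,0,29,-36,6,0,0]
  grip_force: 40

```text
t: 1.35
eef_pos: [0.4912, -0.1872, 0.2169]
orientation: [-0.0, 0.985, 0.17, 0.0]
wrist_force: [-0.1, -0.0, -0.1]
grip_width: -0.0001
```

Call:
move_arm:
  plan: [29,-36,6,0,0,29,-36,6,0,0,5,-40,7,0,0,5,-40,7,0,0,5,-40,7,0,0,5,-40,7,0,0,5,-40,7,0,0,5,-40,7,0,0,5,-40,7,0,0,0,0,0,0.11,0,0,0,0,0.11,0,0,0,0,0,0]

```text
t: 2.55
eef_pos: [0.4599, 0.1741, 0.1559]
orientation: [0.0, 0.998, 0.062, -0.0]
wrist_force: [0.2, -0.4, -0.4]
grip_width: 0.0
```

Run:
```python
from h import *
from workcell import state,capture
s=state();print(s["t"],s["eef_pos"],s["joints"],s["grip_width"],s["wrist_force"])
print(delta(s,(.456,.2115,.095)))
```

```text
2.55 [0.45990907 0.17412243 0.15591773] [ 3.11296554e-01  9.68226584e-04  2.08908158e+00 -4.72253738e-05
  1.05225833e+00  1.75833553e+00] 4.870914011627613e-05 [ 0.15331617 -0.37273218 -0.39651513]
(array([  0.8, -37.6,  60.9]), 0.1238)
```

Call:
move_arm:
  plan: [0,-37.5,0,0,0,0,0,30,0,0,0,0,31,0,0,0,0,0,0,0,0,0,0,0,0]

```text
t: 3.05
eef_pos: [0.4553, 0.2104, 0.095]
orientation: [0.0, 0.998, 0.062, -0.001]
wrist_force: [0.0, 0.3, 1.4]
grip_width: -0.0001
```

Run:
```python
from h import *
from workcell import state,capture
s=state();print(s["eef_pos"],s["wrist_force"],delta(s,(.456,.2115,.095)))
a=capture("side")["color"][180:330,180:400,::-1];b=capture("scene")["color"][180:330,260:480,::-1]
cv2.imwrite("pics/p1.png",np.vstack([cv2.resize(x,None,fx=2,fy=2,interpolation=2) for x in(a,b)]))
```

```text
[0.45530001 0.2103529  0.09495946] [0.02582419 0.31039078 1.44313892] (array([ 0.8, -1.1, -0. ]), 0.1237)
```

View pics/p1.png

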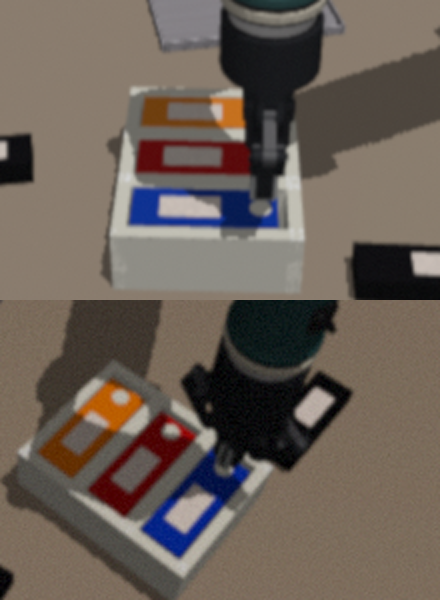

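The closed fingertips are over the blue dot, seen at (260,207) in the side crop and (225,462) in the scene crop. Pressing in steps.

Call:
move_arm:
  plan: [0,-1,5,0,0,0,0,5,0,0,0,0,3,0,0,0,0,3,0,0,0,0,2,0,0,0,0,0,0,0]

```text
t: 3.75
eef_pos: [0.4554, 0.2117, 0.0768]
orientation: [0.0, 0.998, 0.061, -0.0]
wrist_force: [-0.3, 0.9, -0.4]
grip_width: -0.0002
```

Call:
move_arm:
  plan: [0,0,2,0,0,0,0,2,0,0,0,0,2,0,0,0,0,1,0,0,0,0,0,0,0]

```text
t: 4.25
eef_pos: [0.4555, 0.2118, 0.07]
orientation: [0.0, 0.998, 0.061, -0.0]
wrist_force: [1.1, -0.7, -1.6]
grip_width: 0.0002
```

Run:
```python
from h import *
from workcell import state,capture
a=capture("side")["color"][180:330,180:400,::-1];b=capture("scene")["color"][180:330,260:480,::-1]
cv2.imwrite("pics/p2.png",np.vstack([cv2.resize(x,None,fx=2,fy=2,interpolation=2) for x in(a,b)]))
```

```text
(no output)
```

View pics/p2.png

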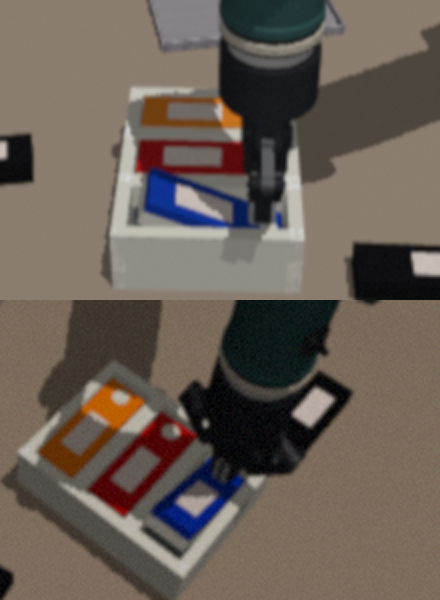

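The case is tipping: its +x end is raised at (165,180) in the side crop. I'll press a little more, then retreat.

Call:
move_arm:
  plan: [0,0,1.5,0,0,0,0,1,0,0,0,0,0,0,0,0,0,0,0,0]

```text
t: 4.75
eef_pos: [0.4559, 0.212, 0.0682]
orientation: [-0.0, 0.998, 0.061, 0.0]
wrist_force: [-1.1, -1.0, 3.5]
grip_width: -0.0001
```

Call:
move_arm:
  plan: [0,0,-5,0,0,0,0,-15,0,0,0,0,-30,0,0,0,0,-30,0,60,0,0,0,0,60,0,0,0,0,60,0,0,0,0,60]

```text
t: 5.45
eef_pos: [0.4548, 0.2115, 0.1467]
orientation: [0.0, 0.998, 0.061, -0.001]
wrist_force: [-0.7, 0.5, 0.4]
grip_width: 0.0583
```

Run:
```python
from h import *
from workcell import state,capture
c=capture("side");d=capture("scene");w=capture("wrist")
np.savez("side1.npz",**c);np.savez("scene1.npz",**d)
a=c["color"][180:330,180:400,::-1];b=d["color"][180:330,260:480,::-1]
cv2.imwrite("pics/p3.png",np.vstack([cv2.resize(x,None,fx=2,fy=2,interpolation=2) for x in(a,b)]))
cv2.imwrite("pics/w3.png",w["color"][:,:,::-1])
s=state();print(s["eef_pos"],s["grip_width"],s["wrist_force"])
yaw=.122;C=np.array([.502,.2172]);e=np.array([np.cos(yaw),np.sin(yaw)])
p=C+.042*e;print(p,delta(s,(*p,.13)))
for n,cc in(("side",c),("scene",d)):
    m=masks(cc)["blue"];ys,xs=np.nonzero(m);P=np.array([rng(cc,u,v) for u,v in zip(xs,ys) if v>200]);P=P[P[:,2]>.02]
    q=P[:,:2]-C;al=q@e;pr=np.abs(q@[-e[1],e[0]])<.025
    k=(al>0)&(al<.048)&pr
    print(n,k.sum(),np.polyfit(al[k],P[k,2],1),P[pr,2].max(),np.percentile((q@[-e[1],e[0]])[pr&(P[:,2]>.062)],[3,97]))
```

```text
[0.45468715 0.21146091 0.14634958] 0.05975204053133737 [ 0.22273765 -0.11965265 -0.06425232]
[0.54368782 0.2223113 ] (array([89.7,  0.1, 16.1]), 0.1228)
side 425 [0.45228406 0.06236162] 0.08531645690028411 [-0.01911568  0.02254244]
scene 316 [0.34512231 0.06639541] 0.08744654706862631 [-0.02002091  0.02044547]
```

View pics/p3.png

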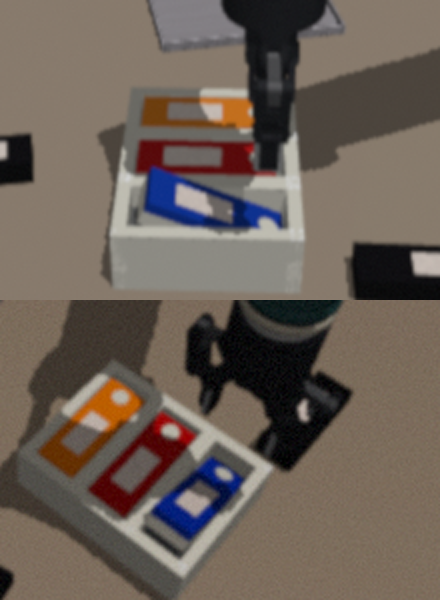

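View pics/w3.png

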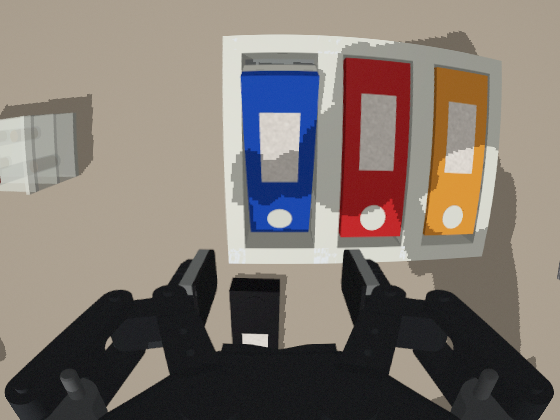

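The blue case stays tilted (slope ≈0.45, top at 85 mm), and red and amber are undisturbed. In the wrist view the blue raised end is at (280,70). Now I'll go above the raised end.

Call:
move_arm:
  plan: [30,0,0,0,60,30,0,0,0,60,29.5,0,16,0,60,0,0,20,0,60,0,0,15,0,60,0,0,8,0,60,0,0,0,0,60,0,0,0,0,60]

```text
t: 6.4
eef_pos: [0.5441, 0.2228, 0.0888]
orientation: [0.0, 0.998, 0.061, -0.0]
wrist_force: [-0.5, -0.2, -0.5]
grip_width: 0.0599
```

Run:
```python
from h import *
from workcell import state,capture
c=capture("side");d=capture("scene")
a=c["color"][180:330,180:400,::-1];b=d["color"][180:330,260:480,::-1]
cv2.imwrite("pics/p4.png",np.vstack([cv2.resize(x,None,fx=2,fy=2,interpolation=2) for x in(a,b)]))
s=state();print(s["eef_pos"],s["grip_width"],s["wrist_force"],delta(s,(.5437,.2223,.0845)))
```

```text
[0.54498085 0.2231438  0.0899085 ] 0.060409312852622875 [-0.99509826  0.18723843  0.11464187] (array([-1.4,  0.7,  5.4]), 0.123)
```

View pics/p4.png

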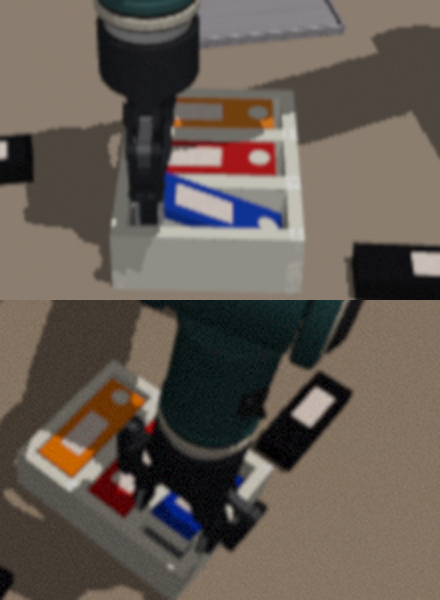

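The fingers straddle the raised end at (150,190) in the side crop. I'll lower 5 mm and close.

Call:
move_arm:
  plan: [-1,0.5,2.5,0,60,0,0,2,0,60,0,0,0,0,52,0,0,0,0,48,0,0,0,0,48]

```text
t: 7.0
eef_pos: [0.5436, 0.2222, 0.0844]
orientation: [-0.0, 0.998, 0.061, 0.0]
wrist_force: [1.1, -0.3, -0.0]
grip_width: 0.048
```

Call:
move_arm:
  plan: [0,0,0,0,38,0,0,0,0,38,0,0,0,0,38,0,0,0,0,38]
  grip_force: 60

```text
t: 7.4
eef_pos: [0.5437, 0.2222, 0.0844]
orientation: [-0.0, 0.998, 0.061, 0.0]
wrist_force: [-0.6, -0.5, 1.9]
grip_width: 0.0426
```

Call:
move_arm:
  plan: [0,0,-3,0,38,0,0,-6,0,38,0,0,-10,0,38,0,0,-12,0,38,0,0,0,0,38]

```text
t: 7.9
eef_pos: [0.5455, 0.2229, 0.1182]
orientation: [-0.001, 0.998, 0.061, 0.002]
wrist_force: [0.8, 0.5, -0.5]
grip_width: 0.0428
```

Run:
```python
from h import *
from workcell import state,capture
c=capture("side");d=capture("scene")
a=c["color"][160:310,180:400,::-1];b=d["color"][180:330,260:480,::-1]
cv2.imwrite("pics/p5.png",np.vstack([cv2.resize(x,None,fx=2,fy=2,interpolation=2) for x in(a,b)]))
s=state();print(s["eef_pos"],s["grip_width"],s["wrist_force"])
```

```text
[0.54425948 0.22246439 0.11634638] 0.04244617884496654 [-0.45266195 -0.22286194 -1.95722612]
```

View pics/p5.png

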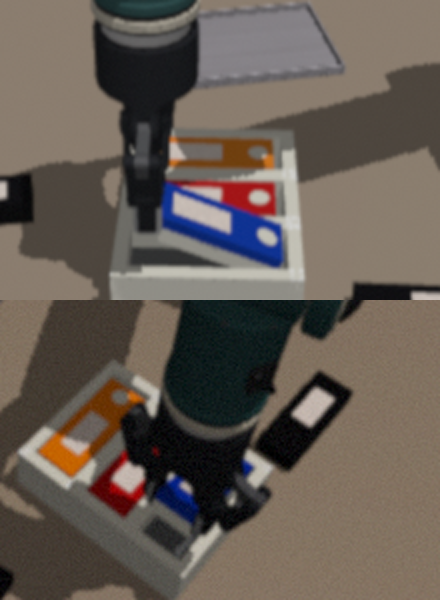

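It's held, still tilted at about 24°, with weight ~1.5–2 N, and the neighbours are undisturbed. I'll lift clear and then travel.

Call:
move_arm:
  plan: [0,0,-15,0,38,0,0,-20,0,38,0,0,-20,0,38,0,0,-15,0,38,0,0,0,-0.07,38,0,0,0,-0.07,38,0,0,0,-0.07,38,0,0,0,0,38]

```text
t: 8.8
eef_pos: [0.5435, 0.2222, 0.1857]
orientation: [-0.0, 0.986, 0.166, 0.0]
wrist_force: [0.1, -0.2, -0.5]
grip_width: 0.0425
```

Run:
```python
from h import *
from workcell import state,capture
s=state();print(s["t"],s["eef_pos"],s["grip_width"],s["wrist_force"])
T=np.array([.521,-.186]);e=np.array([np.cos(.334),np.sin(.334)])
print(T+.042*e,delta(s,(*(T+.042*e),.18)))
```

```text
8.8 [0.54354283 0.22218945 0.18573689] 0.04246113089273418 [ 0.12465978 -0.19922942 -0.4850787 ]
[ 0.56067902 -0.17223137] (array([-112.7,  378.4,    5.7]), 0.333)
```

Call:
move_arm:
  plan: [-4,14,0,0,38,-8,27,0,0,38,-11,37,0,0,38,-12,40,0,0,38,-12,40,0,0,38,-12,40,0,0,38,-12,40,0,0,38,-12,40,0,0,38,-11.5,39,0,0,38,-9,31,0,0,38,-6,20,0,0,38,-3,10,0,0,38]

```text
t: 10.0
eef_pos: [0.5601, -0.1746, 0.1853]
orientation: [0.0, 0.986, 0.164, -0.0]
wrist_force: [0.5, 1.1, -2.0]
grip_width: 0.0427
```

Call:
move_arm:
  plan: [0,0,10,0,38,0,0,20,0,38,0,0,20,0,38,0,0,20,0,38,0,0,10,0,38,0,0,0,0,38]

```text
t: 10.6
eef_pos: [0.5589, -0.1702, 0.1028]
orientation: [-0.001, 0.986, 0.166, -0.002]
wrist_force: [-0.6, -0.1, -1.5]
grip_width: 0.0424
```

Run:
```python
from h import *
from workcell import state,capture
s=state();print(s["t"],s["eef_pos"],s["grip_width"],s["wrist_force"])
T=np.array([.521,-.186]);e=np.array([np.cos(.334),np.sin(.334)])
print(delta(s,(*(T+.042*e),.1)))
c=capture("side");d=capture("scene")
a=c["color"][70:220,210:430,::-1];b=d["color"][80:230,140:360,::-1]
cv2.imwrite("pics/p6.png",np.vstack([cv2.resize(x,None,fx=2,fy=2,interpolation=2) for x in(a,b)]))
cv2.imwrite("pics/w6.png",capture("wrist")["color"][:,:,::-1])
```

```text
10.6 [ 0.55887473 -0.17018238  0.10279543] 0.04239887289338326 [-0.60605262 -0.06842859 -1.46623685]
(array([1. , 2.5, 2.8]), 0.3336)
```

View pics/p6.png

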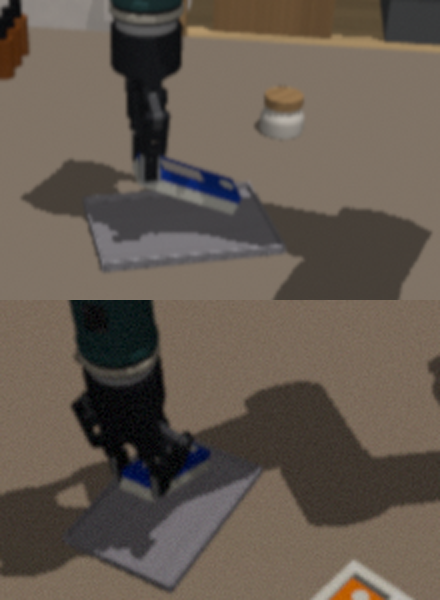

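View pics/w6.png

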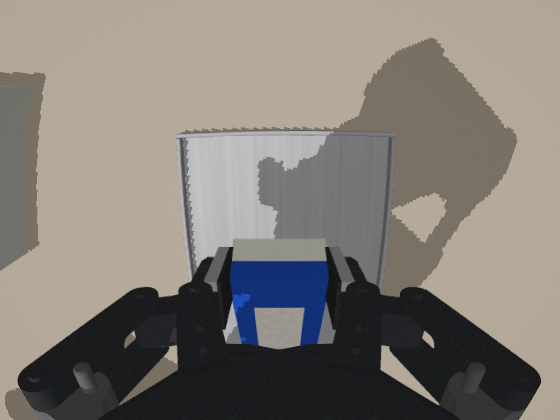

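The case is over the tray and centred between the rims, with its low end clear. I'll lower it to just above the floor while still held.

Call:
move_arm:
  plan: [0,1,8,0,38,0,1,8,0,38,0,0,6,0,38,0,0,2,0,38,0,0,0,0,38,0,0,0,0,38]

```text
t: 11.35
eef_pos: [0.5614, -0.1737, 0.0813]
orientation: [-0.0, 0.986, 0.166, -0.0]
wrist_force: [-0.4, 0.1, -0.3]
grip_width: 0.0427
```

Call:
move_arm:
  plan: [0,0,2,0,38,0,0,2,0,38,0.7,0,2,0,38,0.7,0,2,0,38,0.7,0,2,0,38,0.7,0,2,0,38,0,0,0,0,38]
  grip_force: 20

```text
t: 12.05
eef_pos: [0.5651, -0.1727, 0.0702]
orientation: [0.0, 0.986, 0.166, 0.001]
wrist_force: [0.4, 1.7, 4.9]
grip_width: 0.0426
```

Run:
```python
from h import *
from workcell import state,capture
s=state();print(s["t"],s["eef_pos"],s["grip_width"],s["wrist_force"])
c=capture("side");d=capture("scene")
a=c["color"][70:220,210:430,::-1];b=d["color"][80:230,140:360,::-1]
cv2.imwrite("pics/p7.png",np.vstack([cv2.resize(x,None,fx=2,fy=2,interpolation=2) for x in(a,b)]))
```

```text
12.05 [ 0.5650964  -0.17269481  0.07022068] 0.0425798228220943 [0.44331365 1.71492446 4.87964641]
```

View pics/p7.png

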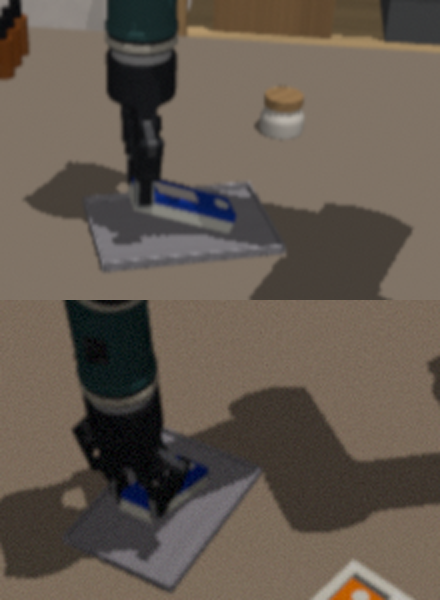

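The low end has touched (≈5 N up) and the case is starting to pivot in the pads. Lowering further.

Call:
move_arm:
  plan: [0.7,0,2,0,38,0.7,0,2,0,38,0.7,0,2,0,38,0.7,0,2,0,38,0.7,0,2,0,38,0.7,0,2,0,38,0,0,0,0,38]
  grip_force: 20

```text
t: 12.85
eef_pos: [0.5706, -0.1716, 0.0589]
orientation: [0.001, 0.986, 0.166, 0.002]
wrist_force: [3.1, 2.3, 7.3]
grip_width: 0.0425
```

Call:
move_arm:
  plan: [0.5,0,2,0,38,0.5,0,2,0,38,0.5,0,2,0,38,0.5,0,2,0,38,0.5,0,2,0,38,0,0,0,0,38]

```text
t: 13.45
eef_pos: [0.5734, -0.1711, 0.0491]
orientation: [0.001, 0.986, 0.166, 0.003]
wrist_force: [4.1, 1.9, 5.4]
grip_width: 0.0424
```

Run:
```python
from h import *
from workcell import state,capture
s=state();print(s["t"],s["eef_pos"],s["grip_width"],s["wrist_force"])
c=capture("side");d=capture("scene")
a=c["color"][70:220,210:430,::-1];b=d["color"][80:230,140:360,::-1]
cv2.imwrite("pics/p8.png",np.vstack([cv2.resize(x,None,fx=2,fy=2,interpolation=2) for x in(a,b)]))
```

```text
13.45 [ 0.57340778 -0.17107974  0.04908708] 0.04240149300736588 [4.06548308 1.91502941 5.41223643]
```

View pics/p8.png

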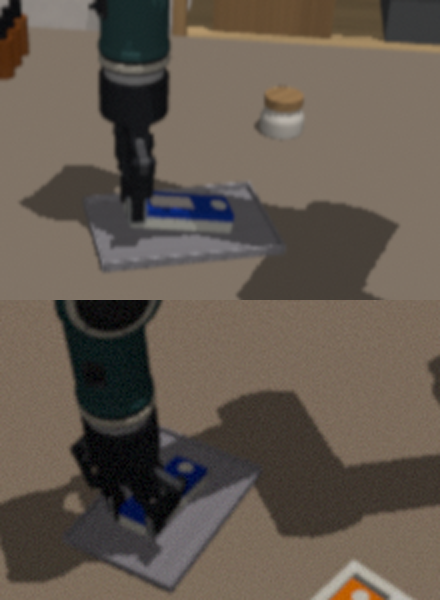

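It's nearly flat. I'll continue in small steps and watch for the force step at full floor contact.

Call:
move_arm:
  plan: [0.3,0,2,0,38,0.3,0,2,0,38,0.2,0,2,0,38,0,0,2,0,38,0,0,0,0,38]

```text
t: 14.05
eef_pos: [0.5738, -0.1709, 0.0408]
orientation: [0.001, 0.986, 0.166, 0.002]
wrist_force: [3.2, 0.5, 5.5]
grip_width: 0.0428
```

Call:
move_arm:
  plan: [0,0,1.5,0,38,0,0,1.5,0,38,0,0,0,0,38]

```text
t: 14.35
eef_pos: [0.573, -0.1708, 0.0374]
orientation: [0.001, 0.986, 0.166, 0.002]
wrist_force: [4.6, 1.1, 5.1]
grip_width: 0.0424
```

Run:
```python
from h import *
from workcell import state,capture
s=state();print(s["t"],s["eef_pos"],s["grip_width"],s["wrist_force"])
c=capture("side");d=capture("scene")
h=cv2.cvtColor(c["color"],cv2.COLOR_RGB2HSV)
for n,cc in(("side",c),("scene",d)):
    m=masks(cc)["blue"];ys,xs=np.nonzero(m);P=np.array([rng(cc,u,v) for u,v in zip(xs,ys)])
    P=P[(abs(P[:,0]-.52)<.12)&(abs(P[:,1]+.186)<.09)&(P[:,2]<.1)]
    if len(P)<20: print(n,len(P));continue
    e=np.array([np.cos(.334),np.sin(.334)]);al=(P[:,:2]-[.521,-.186])@e
    print(n,len(P),np.polyfit(al,P[:,2],1),al.min(),al.max())
a=c["color"][70:220,210:430,::-1];b=d["color"][80:230,140:360,::-1]
cv2.imwrite("pics/p9.png",np.vstack([cv2.resize(x,None,fx=2,fy=2,interpolation=2) for x in(a,b)]))
```

```text
14.35 [ 0.57298912 -0.17082735  0.03744617] 0.042404669210130363 [4.59089453 1.09388344 5.14896794]
side 270 [0.04567633 0.02906558] -0.06139765565525932 0.03970406202266429
scene 210 [0.05510488 0.03175699] -0.06295900873770588 0.05731390315306491
```

View pics/p9.png

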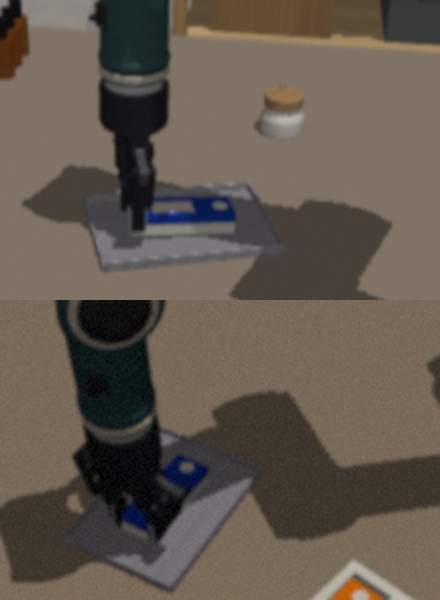

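The lid slope is about 3°, so roughly 4–5 mm is left at the held end. A few more mm.

Call:
move_arm:
  plan: [0,0,1.5,0,38,0,0,1.5,0,38,0,0,0,0,38]

```text
t: 14.75
eef_pos: [0.5721, -0.1706, 0.0338]
orientation: [0.001, 0.986, 0.166, 0.001]
wrist_force: [4.0, 0.6, 4.9]
grip_width: 0.0425
```

Call:
move_arm:
  plan: [0,0,1,0,38,0,0,0.5,0,38,0,0,0,0,38]

```text
t: 15.05
eef_pos: [0.5716, -0.1705, 0.0321]
orientation: [0.0, 0.986, 0.166, 0.0]
wrist_force: [3.7, -0.5, 4.8]
grip_width: 0.0422
```

Run:
```python
from h import *
from workcell import state,capture
s=state();print(s["t"],s["eef_pos"],s["grip_width"],s["wrist_force"])
c=capture("side");d=capture("scene")
for n,cc in(("side",c),("scene",d)):
    m=masks(cc)["blue"];ys,xs=np.nonzero(m);P=np.array([rng(cc,u,v) for u,v in zip(xs,ys)])
    P=P[(abs(P[:,0]-.52)<.12)&(abs(P[:,1]+.186)<.09)&(P[:,2]<.1)]
    e=np.array([np.cos(.334),np.sin(.334)]);al=(P[:,:2]-[.521,-.186])@e
    print(n,len(P),np.polyfit(al,P[:,2],1),al.min(),al.max())
```

```text
15.05 [ 0.57158217 -0.17050456  0.03207114] 0.04220243372764887 [ 3.72961556 -0.51797715  4.76428142]
side 266 [-0.00229007  0.02617581] -0.06289353715758038 0.03751595980238804
scene 223 [0.01460983 0.02892503] -0.062435585310354196 0.05610841375600684
```

The lid is flat (slope ≈0–0.01) at 26–29 mm, against 27 expected. Release and retreat.

Call:
move_arm:
  plan: [0,0,0,0,44,0,0,0,0,47,0,0,0,0,56,0,0,0,0,62,0,0,0,0,62,0,0,-3,0,62,0,0,-15,0,62,0,0,-30,0,62,0,0,-40,0,62,0,0,-40,0,62,0,0,0,0,62,0,0,0,0,62]

```text
t: 16.35
eef_pos: [0.5726, -0.1708, 0.1629]
orientation: [0.001, 0.986, 0.166, 0.002]
wrist_force: [0.0, 0.7, -0.2]
grip_width: 0.0617
```

Run:
```python
from h import *
from workcell import state,capture
s=state();print(s["t"],s["eef_pos"],s["grip_width"],s["wrist_force"])
c=capture("side");d=capture("scene");w=capture("wrist")
for n,cc in(("side",c),("scene",d)):
    M=masks(cc);m=M["blue"];ys,xs=np.nonzero(m);P=np.array([rng(cc,u,v) for u,v in zip(xs,ys)])
    k=(abs(P[:,0]-.52)<.12)&(abs(P[:,1]+.186)<.1)&(P[:,2]<.06);P=P[k]
    e=np.array([np.cos(.334),np.sin(.334)]);f=np.array([-e[1],e[0]]);q=P[:,:2]-[.521,-.186]
    print(n,len(P),np.polyfit(q@e,P[:,2],1),[np.round((g.min(),g.max()),3) for g in(q@e,q@f)])
    for kk in("red","amber"):
        for r in lid(cc,M[kk],.06):print(n,kk,np.round(r[0][0],1),np.round(r[0][1],1))
cv2.imwrite("pics/pa.png",np.hstack([c["color"][:,:400],d["color"][:,100:500]])[:,:,::-1]);cv2.imwrite("pics/wa.png",w["color"][:,:,::-1])
```

```text
16.35 [ 0.57257805 -0.17079168  0.16293148] 0.061738816724408355 [ 0.04897044  0.71084299 -0.16260962]
side 385 [-0.00010445  0.0257496 ] [array([-0.063,  0.056]), array([-0.021,  0.025])]
side red [509.8 154.3] [118.4  41.1]
side amber [518.1  91.2] [117.6  39.9]
scene 482 [-0.00908345  0.02744716] [array([-0.064,  0.056]), array([-0.023,  0.022])]
scene red [509.5 153.4] [120.5  43.4]
scene amber [517.3  90.2] [120.7  42.1]
```

View pics/pa.png

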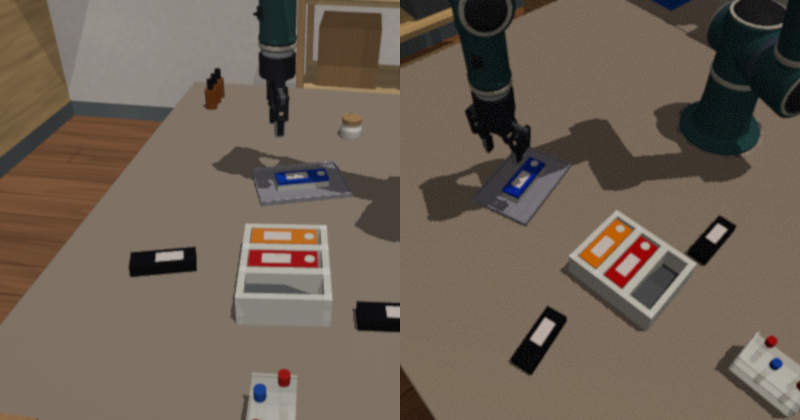

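View pics/wa.png

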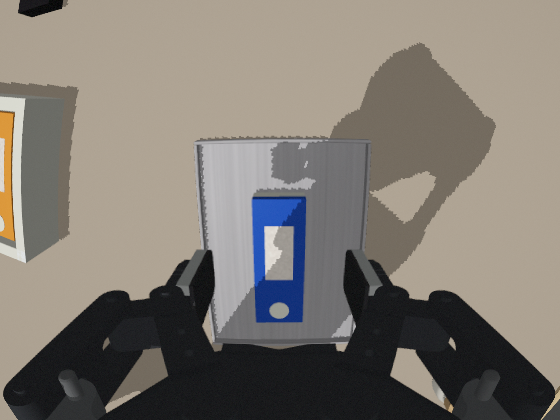

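The blue case lies flat, lid up and centred in the tray at (278,260) in the wrist view. The arm is clear, and red and amber are where they started.

```bash
python3 -c "
from workcell import finish_job
print(finish_job())"
```

```text
the job is handed in; nothing more can be done
None
```

The blue case is lying flat in the steel tray, lid up and released, and I handed the job in at about 16.5 s of the 48 s. The hand-in reported no verdict.

- **What I did:** I pressed the white-dot end about 14 mm with closed fingers, and the case tipped about 24° and stayed. I then pinched the raised end, lifted it clear and carried it over the tray. I lowered it while holding it lightly, so that it turned flat on the floor before I let go.
- **Blue case, last checks:** its centre is about 4 mm from the tray centre. The lid slope is under 1°, and the lid is 26–27 mm above the table against 27 expected.
- **Red and amber cases:** both are within about 0.3 mm of where they started.
- **Arm:** it is about 13 cm above the release point, with no contact force beyond sensor noise.
- **Disagreements:** the side and scene cameras differed by about 4 mm in x and 7 mm in y on the tray centre, so I used a value close to the scene camera's. While the case was tilted they gave different slopes, 0.45 and 0.35. Neither affected the result.

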